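Seat the lugged lid of the button canister

TASK

The lid of the larger button canister on the dressmaking table is sitting up on its rim. Turn it on the canister, without taking it off, until its three lugs drop into the notches and the lid is fully home and flush with the rim, then let go. Leave the small canister's lid as it is.

Things in the scene. Friction and masses are not known exactly. Their poses are not given: they have to be found in the camera images.
- canister: The larger of two round steel button canisters, fixed to the table. 90 mm outside diameter, 90 mm high, wall 5 mm, open-topped. Three notches through the rim, 120 degrees apart, 26 mm wide, 10 mm deep, one along its own +x. Origin: centre of underside, z up. The lid's lugs rest on the rim at first; any lug drops into any notch by its own weight once within 10 degrees of its middle.
- lid: Its loose brown wooden lid, 0.13 to 0.21 kg: round plug 76 mm across, 24 mm thick, 2 mm play in the mouth. Three lugs 120 degrees apart (one along its own +x) reach 46 mm from the centre, 10 mm wide, 10 mm thick, level with its top face. Origin: centre of the plug's underside, z up; 76 mm above the canister's origin at the start (10 mm proud), 66 mm when home (top face flush with the rim).
- handle (a point): Top centre of the bar handle that stands on the middle of the larger canister's lid, 56 mm above the lid's origin. The bar is 46 mm long along the lid's x, 16 mm wide along its y and 32 mm high, rising from the lid's flat top face (24 mm above the lid's origin). Axes as the lid's.
- small_lid: The loose brown wooden lid, with a round knob 26 mm across, of the smaller steel canister (72 mm across, 70 mm high, fixed to the table). Already home; to be left alone. Origin: centre of its plug's underside; its knob's top is 48 mm above that.

How it is judged:
By the outcome, as a careful person would: the job done as asked, in the order asked, and still so for the second after the job is handed in, with the robot touching nothing.
It also fails if it takes over 32 s, if anything falls off the work surface, if the arm or the gripper's body presses on something with over 40 N, if the wrist force passes 120 N, or if a joint passes its speed limit or range.

ROBOT

A 6-joint arm with a two-finger parallel gripper is mounted at the origin on the work surface. World frame = base frame: x ahead of the robot, y to its left, z up, the work surface at z = 0. Lengths are in m, angles in degrees, forces in N, time in s.
With the tool pointing down it reaches from about 0.325 to 0.775 m from the base axis. Payload 5.5 kg.
Tool frame: the origin (TCP) lies midway between the tips of the shut fingers; the grasp point (between the pads) lies 19 mm behind it (arm.grip_point_offset is the distance from the TCP to the grasp point, in m); z points along the fingers, y is the line along which they close (so a half turn about z gives the same grasp; the last joint's range is limited). The gripper opens to 85 mm and grips with 20 to 120 N. Pads are 22 mm wide; open, the fingers measure 114 mm over their backs; the gripper's body (76 mm by 85 mm) begins 54 mm behind the grasp point. The pads swing forward as they close: fully open they stand 13 mm farther back than shut.
Start: joints at [73.241, 5.22, 70.514, -0, 104.267, -3.249], TCP at [0.14, 0.583, 0.231] pointing down, gripper open.
Joint ranges: [-164.24, 164.24], [-49.07, 125.15], [9.68, 141.18], [-86.29, 266.29], [3.28, 154.24], [-151.56, 151.56]. Speed limits (degrees/s): [147.25, 147.25, 172.46, 180, 180, 180].

INTERFACE

Orientations are given as [roll, pitch, yaw] about the fixed x, y, z axes, in that order (R = Rz(yaw) Ry(pitch) Rx(roll)).
In Python, from cell import arm, imaging gives the robot as it stands.
- The arm moves only by the tool send_rows, never from a script. Its argument "rows" is a list of rows, each an object of numbers: "dx", "dy", "dz": the shift along the world's x, y, z in cm; "twist": the turn about the world's z in degrees. A call has 1 to 20 rows; each row shifts and turns the commanded pose from where the row before left it; what a row does not reach is not made up. A row lasts 1/8 s, in which the tool goes at most 62.5 mm and 10.7 degrees, less where a joint would pass 70% of its speed; a pose out of reach is approached as far as the arm can. A call with a gripper value outside its range is refused whole. "claw" is the closure, from 0 (fully open) to 1 (shut), set as the call begins (left out, the last holds). The fingers move at their own pace and stop on an object; "newtons" is the grip in N (left out, the last holds). Time passes only in rows, so rows that do not move let the fingers close. It gives the time, the measured TCP pose, the force, the opening and the grip force at its end, in the units of the state.
- arm.get_state(): the state, without advancing time (a new reading comes with each control period).
- imaging.camera(name): name is "side" or "top"; returns the picture (400x640x3 uint8, blue, green, red); there is no depth.
- imaging.camera_params(name): a dict with "K" (3x3 intrinsics, pixels), "k1" (the pictures are not rectified: a ray, as slopes to the right and down, at radius r is drawn at 1 + k1 r^2 times it, then the intrinsics apply), "camera_from_world" (4x4, takes a point from world to camera coordinates). Camera axes: x right, y up, looking along -z (the intrinsics and any distortion apply to the point x, -y, -z); pixel columns grow to the right and rows downward; lengths in m; the calibration is good to about 2 mm. A picture is of the moment at which its call begins. camera_params takes no time and is no camera call.
- arm.close_job(): hands the job in; it is judged then, once.
Trained networks look in the newest picture that a camera, given by its name, has taken for a name from the list of things; names that differ only in an ending like _2 or _b are one class to them, and where a whole thing is asked for, a point or a joint stands for the part that bears it (a point fixed in the world has none). Each returns a list of dicts, best first, with "conf" (0 to 1); they miss things now and then, are a little off and sometimes report something else, mostly with a low value. They report only what shows in the picture. A call takes as long as a camera call.
- imaging.find_in(target, camera): "point" ([row, column] in pixels, amid what is visible of it).
- imaging.silhouettes(target, camera): "region" (400x640 bool, what is visible of it) and "point" ([row, column] in pixels, amid what is visible of it).
- imaging.pinpoint(target, camera): "point" ([row, column] in pixels: a listed point, or the origin of a listed thing).
The state is a dict: "t": time; "qpos": joint angles; "joint_velocities": joint speeds; "joint_efforts": joint torques, N m; "eef_pos": TCP position; "orientation": TCP orientation; "contact_force": force on the tool from outside, world axes, zero at the start; "torque": the same for the moment, N m; "opening": opening from 0.0 (shut) to 1.0 (fully open); "grasp_force": force on a finger pad.
Only numpy, scipy, OpenCV 4.12 (cv2) and the standard library are available. Lean on these libraries where they do the work, as an engineer would, in place of code of your own. Each camera call takes 0.05 s, during which the arm holds its last target. There are 200 camera calls.

## Working session

There is one attempt and no reset: what is moved stays moved. The work goes in short steps, Python scripts to look and compute and a tool call to move; the robot and the scene stay as the last step left them, time stands still between calls to the robot, and variables do not carry over. Pictures are saved under pics/ and viewed, at most 10 in all, crops included, and the job is handed in when it is done.

Besides the shell and the picture viewer there is one more tool, called after "Emit:" in YAML: its name, and indented under it one key for each argument. send_rows: Moves the arm, as the interface text tells. Its arguments: {"type":"object","properties":{"rows":{"type":"array","items":{"type":"object","properties":{"dx":{"type":"number"},"dy":{"type":"number"},"dz":{"type":"number"},"twist":{"type":"number"}}}},"claw":{"type":"number"},"newtons":{"type":"number"}},"required":["rows"]}

```bash
mkdir -p pics
cat > h.py <<'E'
import numpy as np, cv2
from cell import arm, imaging
def ray(cam,p):
    P=imaging.camera_params(cam);K=np.array(P["K"]);T=np.array(P["camera_from_world"])
    u=(p[1]-K[0,2])/K[0,0];v=(p[0]-K[1,2])/K[1,1]
    d=np.array([u,v]);s=d.copy()
    for _ in range(30): s=d/(1+P["k1"]*(s@s))
    R=T[:3,:3];return -R.T@T[:3,3], R.T@np.array([s[0],-s[1],-1])
def atz(cam,p,z):
    o,d=ray(cam,p);return o+d*(z-o[2])/d[2]
def tri(pa,pb):
    o1,d1=ray("top",pa);o2,d2=ray("side",pb)
    t=np.linalg.lstsq(np.c_[d1,-d2],o2-o1,rcond=None)[0]
    a,b=o1+t[0]*d1,o2+t[1]*d2;return (a+b)/2,np.linalg.norm(a-b)
E
python3 - <<'E'
from h import *
for c in("top","side"):
    im=imaging.camera(c);cv2.imwrite(f"pics/{c}0.png",im)
    for t in("handle","lid","canister","small_lid"):
        print(c,t,[(np.round(r["point"],1),round(r["conf"],2)) for r in imaging.pinpoint(t,c)][:3])
    r=[x for x in imaging.pinpoint("handle",c)]
    if r: print(atz(c,r[0]["point"],.132))
print(arm.get_state())
E
```

```text
top handle [(array([186.7, 203.6]), 0.93)]
top lid [(array([189.1, 217.3]), 0.75)]
top canister [(array([192.1, 221.9]), 0.96)]
top small_lid [(array([218.7, 414.3]), 0.71)]
[0.56954019 0.18988222 0.132     ]
side handle [(array([270.1, 252.5]), 0.9), (array([289.3, 254.5]), 0.38)]
side lid [(array([289.6, 254.3]), 0.6)]
side canister [(array([306.9, 257.8]), 0.98)]
side small_lid [(array([160.9, 324.9]), 0.96)]
[0.57191137 0.18079406 0.132     ]
{'t': 0.6, 'qpos': array([ 7.32404416e+01,  5.21759773e+00,  7.05126302e+01,  1.68840774e-04,
        1.04267905e+02, -3.24865025e+00]), 'joint_velocities': array([ 0.1138005 , -0.08379337,  0.04235295, -0.03876973,  0.02552483,
       -0.03710801]), 'joint_efforts': array([-7.47617087e-04, -4.58125985e+01, -4.17862415e+01, -1.07652415e-04,
        4.88495352e-04, -3.17114041e-05]), 'eef_pos': array([0.1401822 , 0.58340623, 0.23130931]), 'orientation': array([ 1.79998127e+02, -5.75848962e-05,  1.66489134e+02]), 'contact_force': array([ 0.12646042, -0.0144349 ,  0.08124951]), 'torque': array([-0.05364203, -0.00410538,  0.00229524]), 'grasp_force': 0.0, 'opening': 0.9992614064213916}
```

```bash
python3 -c "
import cv2,numpy as np
a=cv2.imread('pics/top0.png');b=cv2.imread('pics/side0.png')
cv2.imwrite('pics/both.png',cv2.resize(np.vstack([a,b]),(480,600)))"
```

```text
(no output)
```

View pics/top0.png

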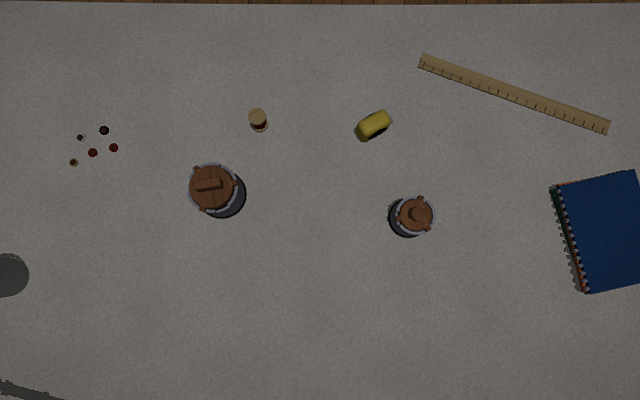

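View pics/side0.png

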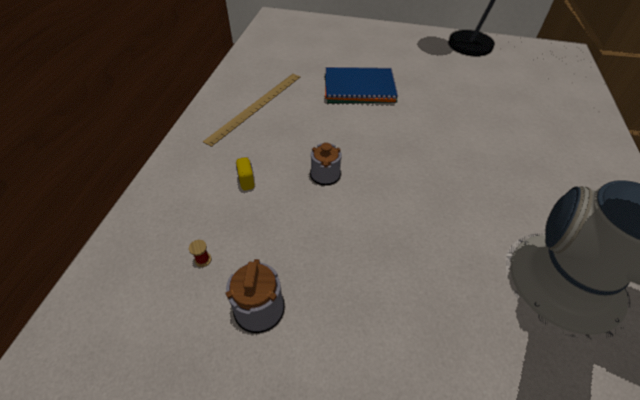

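The larger canister is at about (190,216) in the top view and (300,256) in the side view, with its lid proud of the rim. I'll zoom in on both for the angles.

Run:
```python
from h import *
a=cv2.imread('pics/top0.png')[150:230,175:260];b=cv2.imread('pics/side0.png')[250:340,215:295]
f=lambda i,h:cv2.convertScaleAbs(cv2.resize(i,(400,h),interpolation=cv2.INTER_CUBIC),alpha=1.8)
A=cv2.resize(a,None,fx=4.7,fy=4.7,interpolation=cv2.INTER_CUBIC);B=cv2.resize(b,None,fx=4.7,fy=4.7,interpolation=cv2.INTER_CUBIC)
o=np.zeros((430,790,3),np.uint8);o[:A.shape[0],:A.shape[1]]=A;o[:B.shape[0],405:405+B.shape[1]]=B
cv2.imwrite('pics/crop.png',cv2.convertScaleAbs(o,alpha=2))
print(tri((186.7,203.6),(270.1,252.5)), tri((189.1,217.3),(289.6,254.3)),tri((192.1,221.9),(306.9,257.8)))
```

```text
(array([0.56785581, 0.18695133, 0.1443132 ]), np.float64(0.0006382347203351299)) (array([0.57670856, 0.18180712, 0.0633088 ]), np.float64(0.0009831657999887853)) (array([5.78638828e-01, 1.85754159e-01, 4.52316058e-05]), np.float64(0.0030425340480325354))
```

View pics/crop.png

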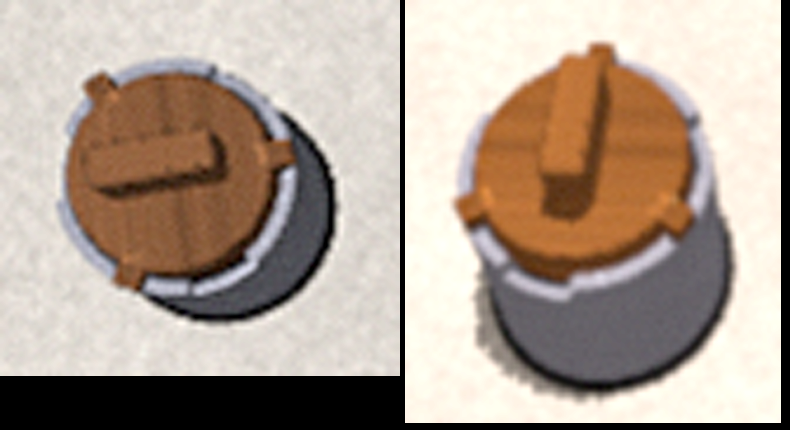

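Run:
```python
from h import *
t=lambda x,y:(150+y/4.7,175+x/4.7)
s=lambda x,y:(250+y/4.7,215+(x-405)/4.7)
def show(n,c,pts,z,C):
    for p in pts:
        w=atz(c,(t if c=="top" else s)(*p),z);d=w[:2]-C
        print(n,c,p,w.round(4),"r",round(np.hypot(*d)*1e3,1),"ang",round(np.degrees(np.arctan2(d[1],d[0])),1))
L={"top":[(97,82),(286,152),(127,280)],"side":[(602,50),(463,212),(684,225)]}
for c in L:
    P=np.array([atz(c,(t if c=="top" else s)(*p),.1)[:2] for p in L[c]])
    A=np.c_[2*P,np.ones(3)];x=np.linalg.solve(A,(P**2).sum(1));C=x[:2];print(c,"centre",C,"R",np.sqrt(x[2]+C@C))
    show("lug",c,L[c],.1,C)
    if c=="top": show("notch",c,[(70,130),(60,202),(195,288),(250,262),(213,70)],.09,C)
    else: show("notch",c,[(505,270),(572,295),(695,115),(480,120)],.09,C)
    if c=="top": show("bar",c,[(85,150),(208,130),(93,188),(216,168)],.132,C)
    else: show("bar",c,[(562,60),(600,55),(542,175),(580,178)],.132,C)
```

```text
top centre [0.57543459 0.18471334] R 0.04338199924350426
lug top (97, 82) [0.6089 0.2123 0.1   ] r 43.4 ang 39.5
lug top (286, 152) [0.5823 0.1419 0.1   ] r 43.4 ang -80.8
lug top (127, 280) [0.5346 0.1994 0.1   ] r 43.4 ang 160.2
notch top (70, 130) [0.5926 0.2246 0.09  ] r 43.4 ang 66.7
notch top (60, 202) [0.5652 0.2275 0.09  ] r 44.0 ang 103.4
notch top (195, 288) [0.5326 0.1766 0.09  ] r 43.6 ang -169.3
notch top (250, 262) [0.5423 0.1563 0.09  ] r 43.6 ang -139.4
notch top (213, 70) [0.6156 0.1716 0.09  ] r 42.2 ang -18.1
bar top (85, 150) [0.5777 0.2075 0.132 ] r 22.9 ang 84.4
bar top (208, 130) [0.5848 0.1642 0.132 ] r 22.6 ang -65.4
bar top (93, 188) [0.564  0.2043 0.132 ] r 22.7 ang 120.2
bar top (216, 168) [0.5711 0.1611 0.132 ] r 24.0 ang -100.4
side centre [0.57212145 0.18892409] R 0.044077105395540536
lug side (602, 50) [0.5802 0.1456 0.1   ] r 44.1 ang -79.4
lug side (463, 212) [0.6062 0.2168 0.1   ] r 44.1 ang 39.3
lug side (684, 225) [0.531  0.2047 0.1   ] r 44.1 ang 159.0
notch side (505, 270) [0.5879 0.2296 0.09  ] r 43.7 ang 68.8
notch side (572, 295) [0.5627 0.2331 0.09  ] r 45.1 ang 102.1
notch side (695, 115) [0.5416 0.1586 0.09  ] r 43.0 ang -135.1
notch side (480, 120) [0.6169 0.1777 0.09  ] r 46.2 ang -14.1
bar side (562, 60) [0.5827 0.1696 0.132 ] r 22.1 ang -61.3
bar side (600, 55) [0.5706 0.1648 0.132 ] r 24.2 ang -93.5
bar side (542, 175) [0.5747 0.212  0.132 ] r 23.2 ang 83.6
bar side (580, 178) [0.5622 0.2102 0.132 ] r 23.5 ang 114.9
```

Emit:
send_rows:
  rows:
    - {"dx":3.095,"dy":-2.835,"twist":-4.75}
    - {"dx":3.095,"dy":-2.835,"twist":-4.75}
    - {"dx":3.095,"dy":-2.835,"twist":-4.75}
    - {"dx":3.095,"dy":-2.835,"twist":-4.75}
    - {"dx":3.095,"dy":-2.835,"twist":-4.75}
    - {"dx":3.095,"dy":-2.835,"twist":-4.75}
    - {"dx":3.095,"dy":-2.835,"twist":-4.75}
    - {"dx":3.095,"dy":-2.835,"twist":-4.75}
    - {"dx":3.095,"dy":-2.835,"twist":-4.75}
    - {"dx":3.095,"dy":-2.835,"twist":-4.75}
    - {"dx":3.095,"dy":-2.835,"twist":-4.75}
    - {"dx":3.095,"dy":-2.835,"twist":-4.75}
    - {"dx":3.095,"dy":-2.835,"twist":-4.75}
    - {"dx":3.095,"dy":-2.835,"twist":-4.75}
    - {}
    - {}
    - {}
  claw: 0

```text
schema error: expected keys dx, dy, dz, twist
```

Emit:
send_rows:
  rows:
    - {"dx":3.095,"dy":-2.835,"dz":0,"twist":-4.75}
    - {"dx":3.095,"dy":-2.835,"dz":0,"twist":-4.75}
    - {"dx":3.095,"dy":-2.835,"dz":0,"twist":-4.75}
    - {"dx":3.095,"dy":-2.835,"dz":0,"twist":-4.75}
    - {"dx":3.095,"dy":-2.835,"dz":0,"twist":-4.75}
    - {"dx":3.095,"dy":-2.835,"dz":0,"twist":-4.75}
    - {"dx":3.095,"dy":-2.835,"dz":0,"twist":-4.75}
    - {"dx":3.095,"dy":-2.835,"dz":0,"twist":-4.75}
    - {"dx":3.095,"dy":-2.835,"dz":0,"twist":-4.75}
    - {"dx":3.095,"dy":-2.835,"dz":0,"twist":-4.75}
    - {"dx":3.095,"dy":-2.835,"dz":0,"twist":-4.75}
    - {"dx":3.095,"dy":-2.835,"dz":0,"twist":-4.75}
    - {"dx":3.095,"dy":-2.835,"dz":0,"twist":-4.75}
    - {"dx":3.095,"dy":-2.835,"dz":0,"twist":-4.75}
    - {"dx":0,"dy":0,"dz":0,"twist":0}
    - {"dx":0,"dy":0,"dz":0,"twist":0}
    - {"dx":0,"dy":0,"dz":0,"twist":0}
  claw: 0

```text
t: 2.72
eef_pos: [0.5729, 0.1874, 0.2316]
orientation: [180.0, -0.0, 100.1]
contact_force: [-0.3, 0.3, -0.9]
opening: 1.0
grasp_force: 0.0
```

Emit:
send_rows:
  rows:
    - {"dx":0.05,"dy":-0.05,"dz":-2,"twist":0}
    - {"dx":0,"dy":0,"dz":-2,"twist":0}
    - {"dx":0,"dy":0,"dz":-2,"twist":0}
    - {"dx":0,"dy":0,"dz":-2,"twist":0}
    - {"dx":0,"dy":0,"dz":-2,"twist":0}
    - {"dx":0,"dy":0,"dz":-1.5,"twist":0}
    - {"dx":0,"dy":0,"dz":-1,"twist":0}
    - {"dx":0,"dy":0,"dz":0,"twist":0}
    - {"dx":0,"dy":0,"dz":0,"twist":0}

```text
t: 3.85
eef_pos: [0.5744, 0.1861, 0.1072]
orientation: [179.9, -0.0, 100.0]
contact_force: [-0.5, -0.1, 1.1]
opening: 1.0
grasp_force: 0.0
```

Emit:
send_rows:
  rows:
    - {"dx":0,"dy":0,"dz":0,"twist":0}
    - {"dx":0,"dy":0,"dz":0,"twist":0}
    - {"dx":0,"dy":0,"dz":0,"twist":0}
    - {"dx":0,"dy":0,"dz":0,"twist":0}
    - {"dx":0,"dy":0,"dz":0,"twist":0}
    - {"dx":0,"dy":0,"dz":0,"twist":0}
    - {"dx":0,"dy":0,"dz":0,"twist":0}
    - {"dx":0,"dy":0,"dz":0,"twist":0}
  claw: 1
  newtons: 30

```text
t: 4.85
eef_pos: [0.5743, 0.186, 0.1065]
orientation: [180.0, -0.0, 100.0]
contact_force: [3.2, 0.5, 0.5]
opening: 0.178
grasp_force: 34.8
```

Emit:
send_rows:
  rows:
    - {"dx":0,"dy":0,"dz":0,"twist":3}
    - {"dx":0,"dy":0,"dz":0,"twist":5}
    - {"dx":0,"dy":0,"dz":0,"twist":5}
    - {"dx":0,"dy":0,"dz":0,"twist":5}
    - {"dx":0,"dy":0,"dz":0,"twist":5}
    - {"dx":0,"dy":0,"dz":0,"twist":5}
    - {"dx":0,"dy":0,"dz":0,"twist":5}
    - {"dx":0,"dy":0,"dz":0,"twist":5}
    - {"dx":0,"dy":0,"dz":0,"twist":5}
    - {"dx":0,"dy":0,"dz":0,"twist":2}
    - {"dx":0,"dy":0,"dz":0,"twist":0}
    - {"dx":0,"dy":0,"dz":0,"twist":0}

```text
t: 6.35
eef_pos: [0.574, 0.1859, 0.1059]
orientation: [-180.0, -0.0, 144.9]
contact_force: [2.3, 0.6, -2.8]
opening: 0.182
grasp_force: 34.2
```

Run:
```python
from h import *
b=imaging.camera("side")[210:340,200:330];print(arm.get_state()["torque"])
cv2.imwrite('pics/s1.png',cv2.convertScaleAbs(cv2.resize(b,(590,590),interpolation=cv2.INTER_CUBIC),alpha=1.8))
```

```text
[ 0.08830456 -0.69996663 -0.03381258]
```

View pics/s1.png

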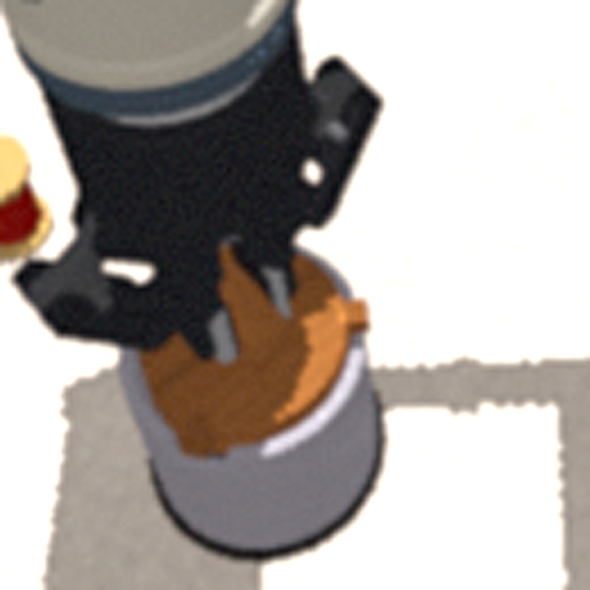

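The lid has turned with the handle, and the front lug at about (205,445) in the crop is over its notch. The wrist is carrying the lid's weight (-2.8 N), so I'll lower it gently and then release.

Emit:
send_rows:
  rows:
    - {"dx":0,"dy":0,"dz":-0.2,"twist":0}
    - {"dx":0,"dy":0,"dz":-0.2,"twist":0}
    - {"dx":0,"dy":0,"dz":-0.2,"twist":0}
    - {"dx":0,"dy":0,"dz":-0.1,"twist":0}
    - {"dx":0,"dy":0,"dz":0,"twist":0}

```text
t: 7.02
eef_pos: [0.5741, 0.186, 0.0992]
orientation: [180.0, 0.0, 145.0]
contact_force: [3.3, -0.7, -0.5]
opening: 0.181
grasp_force: 34.6
```

Emit:
send_rows:
  rows:
    - {"dx":0,"dy":0,"dz":0,"twist":0}
    - {"dx":0,"dy":0,"dz":0,"twist":0}
    - {"dx":0,"dy":0,"dz":0,"twist":0}
    - {"dx":0,"dy":0,"dz":0,"twist":0}
    - {"dx":0,"dy":0,"dz":0,"twist":0}
    - {"dx":0,"dy":0,"dz":0,"twist":0}
    - {"dx":0,"dy":0,"dz":2,"twist":0}
    - {"dx":0,"dy":0,"dz":3,"twist":0}
    - {"dx":0,"dy":0,"dz":4,"twist":0}
    - {"dx":-1,"dy":-4,"dz":4,"twist":0}
    - {"dx":-2,"dy":-4,"dz":1,"twist":0}
    - {"dx":-2,"dy":-4,"dz":0,"twist":0}
    - {"dx":-2,"dy":-4,"dz":0,"twist":0}
    - {"dx":-2,"dy":-4,"dz":0,"twist":0}
    - {"dx":0,"dy":0,"dz":0,"twist":0}
    - {"dx":0,"dy":0,"dz":0,"twist":0}
  claw: 0

```text
t: 9.02
eef_pos: [0.4842, -0.0138, 0.2406]
orientation: [179.9, 0.1, 145.0]
contact_force: [-0.3, 0.4, -0.3]
opening: 1.0
grasp_force: 0.0
```

Run:
```python
from h import *
o=[]
for c,y,x in(("side",245,205),("top",145,170)):
    b=imaging.camera(c)[y:y+97,x:x+97]
    o.append(cv2.convertScaleAbs(cv2.resize(b,(390,390),interpolation=cv2.INTER_CUBIC),alpha=1.8))
cv2.imwrite('pics/end.png',np.hstack(o))
```

```text
(no output)
```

View pics/end.png

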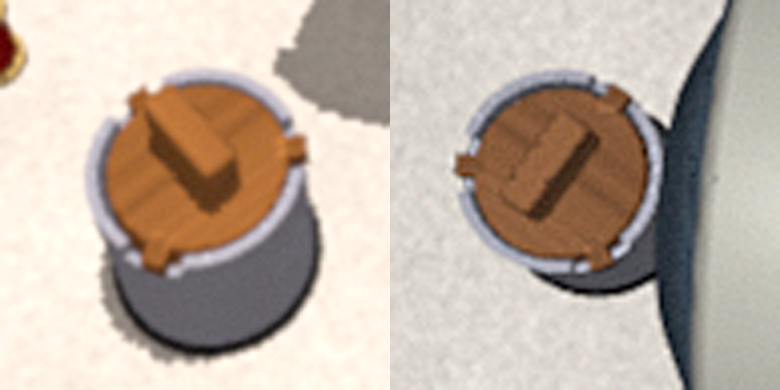

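All three lugs sit in the notches (side crop (155,252), (293,150), (140,102)), and the lid's face is level with the rim.

```bash
python3 -c "
from cell import arm
print(arm.close_job())"
```

```text
the job is handed in; nothing more can be done
None
```

The larger canister's lid was turned about 45° until its three lugs dropped into the notches; the final pictures show it flush with the rim. I let go, moved the arm clear, left the small canister's lid alone and handed the job in at about 9 s.

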